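# Pack the baking box

### The arm

A 6-joint arm with a two-finger parallel gripper is mounted at the origin on the work surface. World frame = base frame: x ahead of the robot, y to its left, z up, the work surface at z = 0. Lengths are in m, angles in degrees, forces in N, time in s.
With the tool pointing down it reaches from about 0.4 to 0.825 m from the base axis. Payload 7 kg.
Tool frame: the origin (TCP) lies on the centre line of the jaws, within the pads' length; the fingertips stand 22 mm ahead of it and the grasp point (between the pads) lies 3 mm ahead of it; z points along the fingers, y is the line along which they close (so a half turn about z gives the same grasp; the last joint's range is limited). The gripper opens to 88 mm and grips with 3 to 60 N. Pads are 19 mm wide; open, the fingers measure 130 mm over their backs; the gripper's body (78 mm by 193 mm) begins 47 mm behind the grasp point.
Start: joints at [16.507, 20.546, 0.682, 0, -70.136, -16.507], TCP at [0.675, -0, 0.249] pointing down, gripper open.
Joint ranges: [-176.03, 176.03], [-82.01, 121.73], [-58.28, 71.71], [-173.87, 95.51], [-174.79, -0.11], [-173.66, 173.66]. Speed limits (degrees/s): [136.94, 136.94, 172.46, 180, 180, 180].

### API

Orientations are given as [roll, pitch, yaw] about the fixed x, y, z axes, in that order (R = Rz(yaw) Ry(pitch) Rx(roll)).
In Python, from plant import get_state, cams, r gives the robot as it stands.
- The arm moves only by the tool apply_moves, never from a script. Its argument "targets" is a list of rows, each an object with "dp": the shift along the world's x, y, z in m, a list of three; "yaw": the turn about the world's z in degrees. In form: [{"dp": [x, y, z], "yaw": yaw}, ...]. A call has 1 to 20 rows; each row is the pose to reach, as a shift and turn from the pose commanded when the call began; what a row does not reach only later rows make up. A row lasts 1/12 s, in which the tool goes at most 41.7 mm and 7.16 degrees, less where a joint would pass 70% of its speed; a pose out of reach is approached as far as the arm can. A call with a gripper value outside its range is refused whole. "grip" is the gripper command: -1 is fully open, 1 is shut, values between are in proportion, set as the call begins (left out, the last holds). The fingers move at their own pace and stop on an object; "squeeze" is the grip in N (left out, the last holds). Time passes only in rows, so rows that repeat a pose let the fingers close. It gives the time, the measured TCP pose, the force, the opening and the grip force at its end, in the units of the state.
- get_state(): the state, without advancing time (a new reading comes with each control period).
- cams.capture(name): name is "scene" or "side" or "wrist"; returns a dict with "image" (384x512x3 uint8, red, green, blue), "range_z" (384x512 float32, m along the optical axis (not along the pixel's ray), 0 where there is no reading), "fx", "fy", "cx", "cy" (pixels), "R" (3x3) and "t" (3): a world point X has camera coordinates R X + t; the wrist camera has in their place "T_tool_cam" (4x4, takes a point from camera to tool coordinates, whose origin is the TCP and whose axes are the flange's). Camera axes: x right, y down, z forward; pixel columns grow to the right and rows downward; lengths in m; the calibration is good to about 2 mm. A picture is of the moment at which its call begins: read the wrist's pose just before it.
- r.close_job(): hands the job in; it is judged then, once.
The state is a dict: "time_s": time; "joints": joint angles; "qd": joint speeds; "joint_torque": joint torques, N m; "tcp_pos": TCP position; "eef_rot": TCP orientation; "contact_force": force on the tool from outside, world axes, zero at the start; "moment": the same for the moment, N m; "gripper_width": finger opening in m; "gripper_force": force on a finger pad.
Only numpy, scipy, OpenCV 4.12 (cv2) and the standard library are available. Lean on these libraries where they do the work, as an engineer would, in place of code of your own. Each camera call takes 0.05 s, during which the arm holds its last target. There are 200 camera calls.

### The job

Pack the low wooden baking box: stand the three plain round open cutters in its row of three bays, the largest cutter in the widest bay, the middle one in the middle bay and the smallest in the narrowest, and stand the long flour brush, bristles down, in the long bay beside them, everything flat on the box's floor. Leave the square cutter, the closed spice tin and the short oval scrubbing brush where they are.

Things in the scene. Friction and masses are not known exactly. Their poses are not given: they have to be found in the camera images.
- box: low open wooden box, fixed, 152 (x) x 220 (y) mm, turned any way. Origin: centre of its underside, on the table; z up. Floor 4 mm thick, walls and dividers 4 mm thick, 18 mm tall overall. Bays in its frame (clear x by y; centre x, y, mm): long 60x212 at (-42, 0); widest 80x80 at (32, -66); middle 80x68 at (32, 12); narrowest 80x56 at (32, 78).
- large_cutter_center (a point): largest plain round pastry cutter: an upright open steel ring, open at top and bottom, wall 3 mm, outer diameter 58 mm, 45 mm tall; the point is its centre, half-way up (22.5 mm above its underside); z is its axis. It belongs in the widest (80 mm) square-ish bay of the box.
- medium_cutter_center (a point): middle-sized plain round pastry cutter: an upright open steel ring, open at top and bottom, wall 3 mm, outer diameter 46 mm, 45 mm tall; the point is its centre, half-way up (22.5 mm above its underside); z is its axis. It belongs in the middle (68 mm) square-ish bay of the box.
- small_cutter_center (a point): smallest plain round pastry cutter: an upright open steel ring, open at top and bottom, wall 3 mm, outer diameter 34 mm, 45 mm tall; the point is its centre, half-way up (22.5 mm above its underside); z is its axis. It belongs in the narrowest (56 mm) square-ish bay of the box.
- flour_brush_center (a point): long flour brush standing on its bristles: straight rectangular wooden back 180 (its x) x 36 (its y) mm, 18 mm thick, on top of a rigid bristle block 168 x 30 mm, 27 mm tall; 45 mm tall in all. The point is its centre, half-way up; x along its length, z up. It belongs in the long bay, either way round.
- square_cutter_center (a point): look-alike that stays: square open steel cutter, 48 x 48 mm outside, 45 mm tall; the point is its centre, half-way up.
- spice_tin_center (a point): look-alike that stays: round steel spice tin with a closed flat top, 47 mm diameter, 45 mm tall; the point is its centre, half-way up.
- scrub_brush_center (a point): look-alike that stays: short scrubbing brush with a wooden back with round ends, 116 (its x) x 56 (its y) mm, 45 mm tall, standing on its bristles; the point is its centre, half-way up.

How it is judged (in metres and radians):
At the end, for the whole second after the job is handed in: Cutters upright on the floor of their own bays (within 14 mm of bay centre along the row; 14, 20, 26 mm across for large, medium, small), flour brush on its bristles in the long bay (15 mm across, 20 along), heights within 5 mm, tilt under 0.12 rad, at rest; look-alikes within 40 mm of their start (x of large_cutter_center in the frame of box between 0.018 and 0.046 m and y of large_cutter_center in the frame of box between -0.08 and -0.052 m and z of large_cutter_center in the frame of box between 0.0215 and 0.0315 m and angle between each of large_cutter_center, medium_cutter_center, small_cutter_center, flour_brush_center's own z axis and vertical below 0.12 rad and linear speed of each of large_cutter, medium_cutter, small_cutter, flour_brush below 0.02 m/s and x of medium_cutter_center in the frame of box between 0.012 and 0.052 m and y of medium_cutter_center in the frame of box between -0.002 and 0.026 m and z of medium_cutter_center in the frame of box between 0.0215 and 0.0315 m and x of small_cutter_center in the frame of box between 0.006 and 0.058 m and y of small_cutter_center in the frame of box between 0.064 and 0.092 m and z of small_cutter_center in the frame of box between 0.0215 and 0.0315 m and x of flour_brush_center in the frame of box between -0.057 and -0.027 m and y of flour_brush_center in the frame of box between -0.02 and 0.02 m and z of flour_brush_center in the frame of box between 0.0215 and 0.0315 m and distance of each of square_cutter_center, spice_tin_center, scrub_brush_center from where it was at the start of the episode below 0.04 m); the robot touches nothing.
It fails at once if the square cutter, which stays, was knocked or carried away (more than 60 mm) (distance of square_cutter_center from where it was at the start of the episode above 0.06 m).
It fails at once if the spice tin, which stays, was knocked or carried away (more than 60 mm) (distance of spice_tin_center from where it was at the start of the episode above 0.06 m).
It fails at once if the scrub brush, which stays, was knocked or carried away (more than 60 mm) (distance of scrub_brush_center from where it was at the start of the episode above 0.06 m).
It also fails if it takes over 112 s, if anything falls off the work surface, if the arm or the gripper's body presses on something with over 40 N, if the wrist force passes 120 N, or if a joint passes its speed limit or range.

## Working session

There is one attempt and no reset: what is moved stays moved. The work goes in short steps, Python scripts to look and compute and a tool call to move; the robot and the scene stay as the last step left them, time stands still between calls to the robot, and variables do not carry over. Pictures are saved under pics/ and viewed, at most 14 in all, crops included, and the job is handed in when it is done.

Besides the shell and the picture viewer there is one more tool, called after "Emit:" as a command line: name --argument value ..., lists and objects as JSON in quotes. apply_moves: Moves the arm, as the interface text tells. Its arguments: {"type":"object","properties":{"targets":{"type":"array","items":{"type":"object","properties":{"dp":{"type":"array","items":{"type":"number"}},"yaw":{"type":"number"}}}},"grip":{"type":"number"},"squeeze":{"type":"number"}},"required":["targets"]}

```bash
mkdir -p pics; ls
python3 - <<'E'
from plant import get_state,cams,r
import cv2,numpy as np
for n in("scene","side"):
    c=cams.capture(n);cv2.imwrite(f"pics/{n}0.png",c["image"][:,:,::-1]);np.savez(f"{n}0.npz",**c)
    print(n,c["fx"],c["R"].round(3).tolist(),c["t"])
s=get_state();print(s)
E
```

```text
pics
scene 389.83685593335156 [[-0.68, 0.733, 0.022], [0.365, 0.365, -0.856], [-0.636, -0.574, -0.516]] [ 0.31919353 -0.12302464  1.33036347]
side 371.5911192628489 [[0.894, -0.447, -0.016], [-0.344, -0.664, -0.665], [0.287, 0.6, -0.747]] [-0.42530283  0.20302494  0.96915001]
{'time_s': 0.1, 'joints': array([ 1.65073448e+01,  2.05861163e+01,  6.39909205e-01, -1.78253221e-02,
       -7.01344622e+01, -1.65073735e+01]), 'qd': array([ 0.08578085, -0.00383455,  0.06705899,  0.07930058, -0.07556763,
        0.03490498]), 'joint_torque': array([-1.42273191e-03, -5.84165347e+01,  2.93752134e+01,  7.01551259e+00,
        1.01412315e-02, -6.66964229e-05]), 'tcp_pos': array([ 6.74609175e-01, -1.41234621e-05,  2.47736507e-01]), 'eef_rot': array([ 1.79917894e+02, -6.85608233e-03, -9.00060929e+01]), 'contact_force': array([ 0.27654314, -0.39960006,  0.16120106]), 'moment': array([-0.0125248 , -0.06313618,  0.01852064]), 'gripper_force': 0.0, 'gripper_width': 0.08784524169867172}
```

```bash
cat > h.py <<'E'
import numpy as np,cv2
def cloud(c):
    z=c["range_z"].astype(float);v,u=np.indices(z.shape);m=z>0
    P=np.stack([(u-c["cx"])/c["fx"]*z,(v-c["cy"])/c["fy"]*z,z],-1)[m]
    return (P-c["t"])@c["R"], c["image"][m]
def topmap(cl,x0,x1,y0,y1,res):
    # rows: x decreasing downward (far on top), cols: y decreasing to the right
    H=int((x1-x0)/res);W=int((y1-y0)/res);im=np.zeros((H,W,3),np.uint8);h=np.full((H,W),np.nan)
    for P,C in cl:
        m=(P[:,2]>-.02)&(P[:,2]<.07);P=P[m];C=C[m]
        o=np.argsort(P[:,2]);P=P[o];C=C[o]
        i=((x1-P[:,0])/res).astype(int);j=((y1-P[:,1])/res).astype(int)
        k=(i>=0)&(i<H)&(j>=0)&(j<W);i,j,P,C=i[k],j[k],P[k],C[k]
        k=~(h[i,j]>P[:,2]);h[i[k],j[k]]=P[k,2];im[i[k],j[k]]=C[k]
    return im[:,:,::-1],h
E
python3 - <<'E'
from h import *
cl=[cloud(np.load(f"{n}0.npz")) for n in("scene","side")]
im,h=topmap(cl,.3,.9,-.45,.45,.002)
hc=cv2.applyColorMap(np.clip(np.nan_to_num(h,nan=-.01)*4000+40,0,255).astype(np.uint8),cv2.COLORMAP_JET)
o=np.vstack([im,hc]);cv2.imwrite("pics/top0.png",o);print(o.shape)
s=np.hstack([cv2.imread("pics/scene0.png"),cv2.imread("pics/side0.png")]);cv2.imwrite("pics/both.png",cv2.resize(s,(800,300)))
E
```

```text
(600, 450, 3)
```

View pics/top0.png

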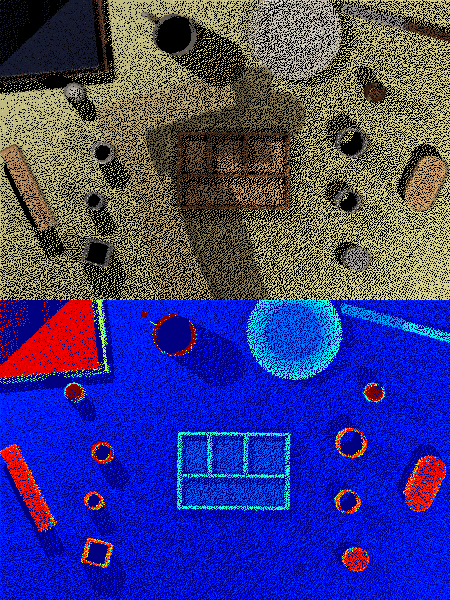

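View pics/both.png

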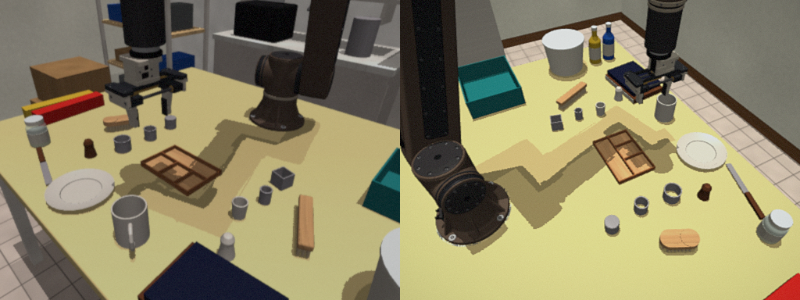

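```bash
cat >> h.py <<'E'
from scipy.optimize import least_squares
def fitring(P,x,y,r=.04):
    m=(np.hypot(P[:,0]-x,P[:,1]-y)<r)&(P[:,2]>.041)&(P[:,2]<.05);Q=P[m]
    f=lambda p:np.hypot(Q[:,0]-p[0],Q[:,1]-p[1])-p[2]
    s=least_squares(f,[x,y,.02],loss="soft_l1",f_scale=.002).x
    return s,len(Q),np.median(Q[:,2]),np.hypot(*(Q[:,:2]-s[:2]).T)
E
python3 - <<'E'
from h import *
cl=[cloud(np.load(f"{n}0.npz")) for n in("scene","side")]
for nm,(c,rw) in dict(A=(102,153),B=(93,201),C=(350,143),D=(347,201),tin=(355,258)).items():
    for k,(P,_) in enumerate(cl+[(np.vstack([cl[0][0],cl[1][0]]),0)]):
        try:
            s,n,z,d=fitring(P,.9-.002*rw,.45-.002*c);print(nm,k,s.round(4),n,z.round(4),"OD~",2*np.percentile(d,97).round(4))
        except Exception as e: print(nm,k,e)
# crops
sc=np.load("scene0.npz")["image"];sd=np.load("side0.npz")["image"]
g=lambda i,a:cv2.resize(i[a[0]:a[1],a[2]:a[3],::-1],(400,300),interpolation=cv2.INTER_CUBIC)
# both.png scale .78125
print(sc.shape)
cv2.imwrite("pics/crop1.png",np.vstack([np.hstack([g(sc,(130,220,130,250)),g(sc,(200,320,270,430))]),np.hstack([g(sd,(90,165,180,280)),g(sd,(220,310,250,370))])]))
E
```

```text
A 0 [0.5954 0.2467 0.0193] 173 0.0467 OD~ 0.0442
A 1 [0.5936 0.2426 0.0194] 55 0.0468 OD~ 0.0442
A 2 [0.5952 0.2457 0.0194] 228 0.0468 OD~ 0.0466
B 0 [0.4989 0.2644 0.0157] 78 0.0445 OD~ 0.0376
B 1 [0.4976 0.261  0.0157] 34 0.0433 OD~ 0.0384
B 2 [0.4986 0.2635 0.0157] 112 0.0441 OD~ 0.0378
C 0 [ 0.6144 -0.2506  0.0276] 90 0.0438 OD~ 0.0622
C 1 [ 0.614  -0.2545  0.0277] 113 0.0443 OD~ 0.0604
C 2 [ 0.6142 -0.2529  0.0277] 203 0.044 OD~ 0.0622
D 0 [ 0.4973 -0.2436  0.0217] 57 0.0441 OD~ 0.0504
D 1 [ 0.4962 -0.248   0.0219] 84 0.0446 OD~ 0.0484
D 2 [ 0.4968 -0.2464  0.022 ] 141 0.0445 OD~ 0.052
tin 0 [ 0.3825 -0.2585  0.0174] 90 0.0444 OD~ 0.0492
tin 1 [ 0.3805 -0.2647  0.0166] 281 0.0442 OD~ 0.047
tin 2 [ 0.3812 -0.2629  0.017 ] 371 0.0442 OD~ 0.05
(384, 512, 3)
```

View pics/crop1.png

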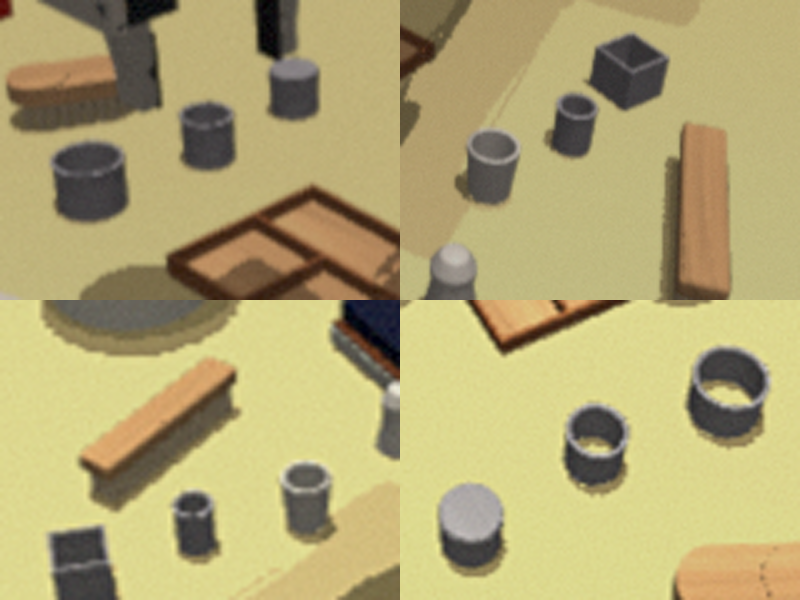

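Run:
```python
from h import *
cl=[cloud(np.load(f"{n}0.npz"))[0] for n in("scene","side")]
A=np.vstack(cl)
def rect(P,x0,x1,y0,y1,z0,z1):
    m=(P[:,0]>x0)&(P[:,0]<x1)&(P[:,1]>y0)&(P[:,1]<y1)&(P[:,2]>z0)&(P[:,2]<z1);Q=P[m]
    im=np.zeros((400,400),np.uint8);i=((Q[:,:2]-[x0,y0])*1000).astype(int);im[i[:,0],i[:,1]]=255
    im=cv2.morphologyEx(im,cv2.MORPH_CLOSE,np.ones((9,9)))
    n,l,s,_=cv2.connectedComponentsWithStats(im);k=1+np.argmax(s[1:,4])
    (a,b),sz,ang=cv2.minAreaRect(np.argwhere(l==k).astype(np.float32))
    return (round(x0+a/1000,4),round(y0+b/1000,4)),sz,ang,np.median(Q[:,2]).round(4)
for P in cl+[A]:
    print("box",rect(P,.45,.67,-.16,.12,.012,.022))
    print("brush",rect(P,.42,.64,.32,.46,.038,.05))
for n,(x,y) in dict(pep=(.718,-.3),salt=(.718,.30),teal=(.8,.33)).items():
    Q=A[np.hypot(A[:,0]-x,A[:,1]-y)<.03];print(n,np.percentile(Q[:,2],99).round(3))
```

```text
box ((0.5574, -0.0164), (223.26585388183594, 156.10458374023438), 89.11859893798828, np.float64(0.0166))
brush ((0.5243, 0.3953), (179.76905822753906, 36.54902267456055), 26.77115249633789, np.float64(0.0447))
box ((0.5578, -0.0181), (223.7057342529297, 155.7841033935547), 89.18154907226562, np.float64(0.0164))
brush ((0.5212, 0.3908), (181.49160766601562, 40.15669250488281), 27.064708709716797, np.float64(0.0435))
box ((0.5575, -0.0174), (225.281005859375, 156.2584228515625), 89.11859893798828, np.float64(0.0165))
brush ((0.5227, 0.392), (185.4110870361328, 40.94968795776367), 27.064708709716797, np.float64(0.0445))
pep 0.064
salt 0.064
teal 0.049
```

Emit:
apply_moves --targets '[{"dp": [-0.02, -0.04, 0.0]}, {"dp": [-0.04, -0.08, 0]}, {"dp": [-0.05, -0.12, 0]}, {"dp": [-0.06, -0.16, 0]}, {"dp": [-0.06, -0.2, 0]}, {"dp": [-0.06, -0.24, 0]}, {"dp": [-0.06, -0.25, 0]}, {"dp": [-0.06, -0.25, 0]}, {"dp": [-0.06, -0.25, 0]}]'

```text
$.targets[0]: bad value
```

```bash
cat >> h.py <<'E'
from scipy.spatial.transform import Rotation as Ro
def wrist(cams,get_state,fn=None):
    s=get_state();c=cams.capture("wrist");T=np.eye(4);T[:3,:3]=Ro.from_euler("xyz",s["eef_rot"],degrees=True).as_matrix();T[:3,3]=s["tcp_pos"]
    M=np.linalg.inv(T@c["T_tool_cam"]);c=dict(c,R=M[:3,:3],t=M[:3,3])
    if fn:cv2.imwrite(fn,c["image"][:,:,::-1])
    return cloud(c)[0],s
E
python3 - <<'E'
from h import *
from plant import get_state,cams
P,s=wrist(cams,get_state,"pics/w1.png");print(s["tcp_pos"],s["eef_rot"],s["time_s"])
for n,x,y in(("C",.614,-.252),("D",.497,-.246)):
    f=fitring(P,x,y);print(n,f[0].round(4),f[1],f[2])
E
```

```text
[ 6.74609175e-01 -1.41234621e-05  2.47736507e-01] [ 1.79917894e+02 -6.85608233e-03 -9.00060929e+01] 0.1
C [ 0.614 -0.252  0.02 ] 0 nan
D [ 0.497 -0.246  0.02 ] 0 nan
  return _methods._mean(a, axis=axis, dtype=dtype,
  ret = ret.dtype.type(ret / rcount)
```

View pics/w1.png

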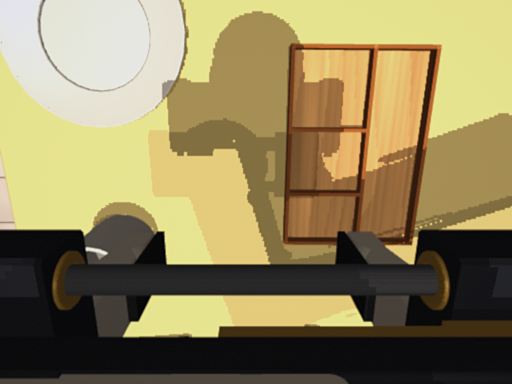

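Emit:
apply_moves --targets '[{"dp": [-0.02, -0.03, 0.0], "yaw": 0}, {"dp": [-0.04, -0.06, 0], "yaw": 0}, {"dp": [-0.06, -0.09, 0], "yaw": 0}, {"dp": [-0.08, -0.12, 0], "yaw": 0}, {"dp": [-0.1, -0.12, 0], "yaw": 0}, {"dp": [-0.1, -0.12, 0], "yaw": 0}, {"dp": [-0.1, -0.12, 0], "yaw": 0}]'

```text
time_s: 0.73
tcp_pos: [0.5743, -0.1205, 0.249]
eef_rot: [-180.0, 0.0, -90.1]
contact_force: [0.6, 0.4, -0.3]
gripper_width: 0.0878
gripper_force: 0.0
```

Run:
```python
from h import *
from plant import get_state,cams
P,s=wrist(cams,get_state,"pics/w2.png");print(s["tcp_pos"],s["eef_rot"],s["time_s"])
for n,x,y in(("C",.614,-.252),("D",.497,-.246)):
    f=fitring(P,x,y);print(n,f[0].round(4),f[1],f[2])
```

```text
[ 0.57428254 -0.12053939  0.24902873] [-1.79963333e+02  8.62736316e-03 -9.00547386e+01] 0.7333
C [ 0.6138 -0.2543  0.0276] 923 0.044620387176533015
D [ 0.4969 -0.2476  0.0217] 741 0.04456093832231483
```

View pics/w2.png

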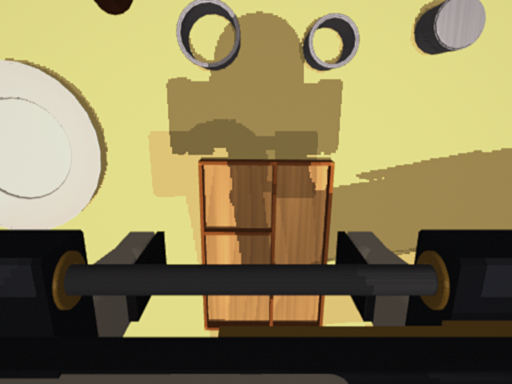

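Emit:
apply_moves --targets '[{"dp": [0.01, -0.04, -0.03], "yaw": 0}, {"dp": [0.02, -0.08, -0.06], "yaw": 0}, {"dp": [0.03, -0.11, -0.08], "yaw": 0}, {"dp": [0.039, -0.1335, -0.11], "yaw": 0}, {"dp": [0.039, -0.1335, -0.13], "yaw": 0}, {"dp": [0.039, -0.1335, -0.15], "yaw": 0}, {"dp": [0.039, -0.1335, -0.17], "yaw": 0}, {"dp": [0.039, -0.1335, -0.185], "yaw": 0}, {"dp": [0.039, -0.1335, -0.2], "yaw": 0}, {"dp": [0.039, -0.1335, -0.209], "yaw": 0}, {"dp": [0.039, -0.1335, -0.209], "yaw": 0}, {"dp": [0.039, -0.1335, -0.209], "yaw": 0}]'

```text
time_s: 1.78
tcp_pos: [0.6144, -0.2532, 0.039]
eef_rot: [179.9, -0.0, -90.0]
contact_force: [0.7, 1.1, -0.1]
gripper_width: 0.0875
gripper_force: 0.0
```

Emit:
apply_moves --targets '[{"dp": [0, 0, 0], "yaw": 0}, {"dp": [0, 0, 0], "yaw": 0}, {"dp": [0, 0, 0], "yaw": 0}, {"dp": [0, 0, 0], "yaw": 0}, {"dp": [0, 0, 0], "yaw": 0}, {"dp": [0, 0, 0], "yaw": 0}, {"dp": [0, 0, 0], "yaw": 0}, {"dp": [0, 0, 0], "yaw": 0}]' --grip 1 --squeeze 20

```text
time_s: 2.45
tcp_pos: [0.6141, -0.2536, 0.0401]
eef_rot: [-180.0, -0.0, -90.0]
contact_force: [-1.3, 0.8, 5.5]
gripper_width: 0.0567
gripper_force: 20.0
```

Emit:
apply_moves --targets '[{"dp": [0, 0, 0.015], "yaw": 0}, {"dp": [0, 0, 0.035], "yaw": 0}, {"dp": [0, 0.01, 0.055], "yaw": 0}, {"dp": [-0.005, 0.035, 0.06], "yaw": 0}, {"dp": [-0.01, 0.065, 0.06], "yaw": 0}, {"dp": [-0.015, 0.095, 0.06], "yaw": 0}, {"dp": [-0.02, 0.125, 0.06], "yaw": 0}, {"dp": [-0.0235, 0.15, 0.06], "yaw": 0}, {"dp": [-0.0235, 0.1695, 0.06], "yaw": 0}, {"dp": [-0.0235, 0.1695, 0.055], "yaw": 0}, {"dp": [-0.0235, 0.1695, 0.045], "yaw": 0}, {"dp": [-0.0235, 0.1695, 0.033], "yaw": 0}, {"dp": [-0.0235, 0.1695, 0.021], "yaw": 0}, {"dp": [-0.0235, 0.1695, 0.014], "yaw": 0}, {"dp": [-0.0235, 0.1695, 0.01], "yaw": 0}, {"dp": [-0.0235, 0.1695, 0.007], "yaw": 0}, {"dp": [-0.0235, 0.1695, 0.005], "yaw": 0}, {"dp": [-0.0235, 0.1695, 0.004], "yaw": 0}, {"dp": [-0.0235, 0.1695, 0.004], "yaw": 0}]'

```text
time_s: 4.03
tcp_pos: [0.5907, -0.0843, 0.0441]
eef_rot: [-180.0, -0.0, -90.0]
contact_force: [-1.0, -0.2, -0.3]
gripper_width: 0.0566
gripper_force: 20.0
```

Emit:
apply_moves --targets '[{"dp": [0, 0, 0], "yaw": 0}, {"dp": [0, 0, 0], "yaw": 0}, {"dp": [0, 0, 0], "yaw": 0}, {"dp": [0, 0, 0], "yaw": 0}, {"dp": [0, 0, 0.02], "yaw": 0}, {"dp": [0, 0, 0.045], "yaw": 0}, {"dp": [-0.005, -0.01, 0.07], "yaw": 0}, {"dp": [-0.02, -0.035, 0.08], "yaw": 0}, {"dp": [-0.04, -0.065, 0.08], "yaw": 0}, {"dp": [-0.055, -0.095, 0.08], "yaw": 0}, {"dp": [-0.075, -0.125, 0.08], "yaw": 0}, {"dp": [-0.0935, -0.15, 0.075], "yaw": 0}, {"dp": [-0.0935, -0.163, 0.07], "yaw": 0}, {"dp": [-0.0935, -0.163, 0.055], "yaw": 0}, {"dp": [-0.0935, -0.163, 0.035], "yaw": 0}, {"dp": [-0.0935, -0.163, 0.015], "yaw": 0}, {"dp": [-0.0935, -0.163, 0.003], "yaw": 0}, {"dp": [-0.0935, -0.163, -0.004], "yaw": 0}, {"dp": [-0.0935, -0.163, -0.004], "yaw": 0}]' --grip -1

```text
time_s: 5.62
tcp_pos: [0.4963, -0.2468, 0.038]
eef_rot: [179.8, 0.0, -90.0]
contact_force: [-0.5, 0.5, -0.2]
gripper_width: 0.0876
gripper_force: 0.0
```

Emit:
apply_moves --targets '[{"dp": [0, 0, 0], "yaw": 0}, {"dp": [0, 0, 0], "yaw": 0}, {"dp": [0, 0, 0], "yaw": 0}, {"dp": [0, 0, 0], "yaw": 0}, {"dp": [0, 0, 0], "yaw": 0}, {"dp": [0, 0, 0], "yaw": 0}, {"dp": [0, 0, 0], "yaw": 0}, {"dp": [0, 0, 0], "yaw": 0}, {"dp": [0, 0, 0], "yaw": 0}, {"dp": [0, 0, 0], "yaw": 0}]' --grip 1 --squeeze 20

```text
time_s: 6.45
tcp_pos: [0.497, -0.247, 0.0398]
eef_rot: [-180.0, -0.0, -90.0]
contact_force: [-1.9, 0.2, 2.9]
gripper_width: 0.0447
gripper_force: 20.0
```

Emit:
apply_moves --targets '[{"dp": [0, 0, 0.02], "yaw": 0}, {"dp": [0, 0, 0.045], "yaw": 0}, {"dp": [0.005, 0.015, 0.07], "yaw": 0}, {"dp": [0.015, 0.045, 0.08], "yaw": 0}, {"dp": [0.03, 0.08, 0.08], "yaw": 0}, {"dp": [0.045, 0.115, 0.08], "yaw": 0}, {"dp": [0.06, 0.15, 0.08], "yaw": 0}, {"dp": [0.075, 0.185, 0.08], "yaw": 0}, {"dp": [0.087, 0.215, 0.08], "yaw": 0}, {"dp": [0.0937, 0.241, 0.075], "yaw": 0}, {"dp": [0.0937, 0.241, 0.065], "yaw": 0}, {"dp": [0.0937, 0.241, 0.05], "yaw": 0}, {"dp": [0.0937, 0.241, 0.035], "yaw": 0}, {"dp": [0.0937, 0.241, 0.022], "yaw": 0}, {"dp": [0.0937, 0.241, 0.014], "yaw": 0}, {"dp": [0.0937, 0.241, 0.009], "yaw": 0}, {"dp": [0.0937, 0.241, 0.006], "yaw": 0}, {"dp": [0.0937, 0.241, 0.004], "yaw": 0}, {"dp": [0.0937, 0.241, 0.004], "yaw": 0}]'

```text
time_s: 8.03
tcp_pos: [0.591, -0.0061, 0.0441]
eef_rot: [-180.0, -0.0, -90.0]
contact_force: [-0.7, 0.0, 0.6]
gripper_width: 0.045
gripper_force: 20.0
```

Emit:
apply_moves --targets '[{"dp": [0, 0, 0], "yaw": 0}, {"dp": [0, 0, 0], "yaw": 0}, {"dp": [0, 0, 0], "yaw": 0}, {"dp": [0, 0, 0], "yaw": 0}, {"dp": [0, 0, 0.02], "yaw": 0}, {"dp": [0, 0, 0.05], "yaw": 0}, {"dp": [-0.005, 0.02, 0.08], "yaw": 0}, {"dp": [-0.02, 0.05, 0.11], "yaw": 0}, {"dp": [-0.035, 0.085, 0.14], "yaw": 0}, {"dp": [-0.05, 0.12, 0.17], "yaw": 0}, {"dp": [-0.065, 0.155, 0.19], "yaw": 0}, {"dp": [-0.08, 0.19, 0.2], "yaw": 0}, {"dp": [-0.09, 0.22, 0.2], "yaw": 0}, {"dp": [-0.09, 0.25, 0.2], "yaw": 0}, {"dp": [-0.09, 0.28, 0.2], "yaw": 0}, {"dp": [-0.09, 0.31, 0.2], "yaw": 0}, {"dp": [-0.09, 0.34, 0.2], "yaw": 0}, {"dp": [-0.09, 0.37, 0.2], "yaw": 0}, {"dp": [-0.09, 0.37, 0.2], "yaw": 0}, {"dp": [-0.09, 0.37, 0.2], "yaw": 0}]' --grip -1

```text
time_s: 9.7
tcp_pos: [0.5003, 0.3654, 0.2429]
eef_rot: [180.0, -0.0, -89.9]
contact_force: [-0.1, 0.1, -1.1]
gripper_width: 0.0878
gripper_force: 0.0
```

Run:
```python
from h import *
from plant import get_state,cams
P,s=wrist(cams,get_state,"pics/w3.png");print(s["tcp_pos"],s["eef_rot"],s["time_s"])
for n,x,y in(("B",.4988,.263),):
    f=fitring(P,x,y,.03);print(n,f[0].round(4),f[1],f[2])
```

```text
[0.50025019 0.3653894  0.24291741] [ 1.79965493e+02 -3.67959328e-02 -8.98893846e+01] 9.7
B [0.4977 0.2613 0.0158] 514 0.04469648234239414
```

View pics/w3.png

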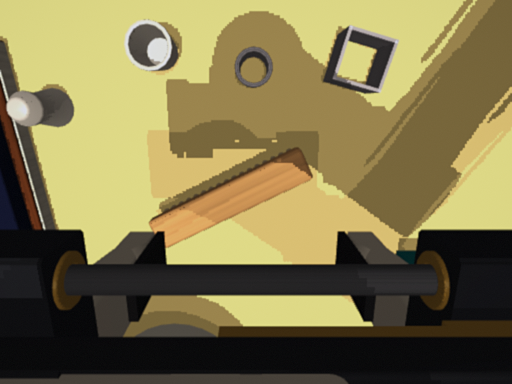

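Emit:
apply_moves --targets '[{"dp": [0, -0.03, -0.02], "yaw": 0}, {"dp": [-0.002, -0.06, -0.05], "yaw": 0}, {"dp": [-0.0027, -0.085, -0.08], "yaw": 0}, {"dp": [-0.0027, -0.1025, -0.1], "yaw": 0}, {"dp": [-0.0027, -0.1025, -0.12], "yaw": 0}, {"dp": [-0.0027, -0.1025, -0.135], "yaw": 0}, {"dp": [-0.0027, -0.1025, -0.15], "yaw": 0}, {"dp": [-0.0027, -0.1025, -0.165], "yaw": 0}, {"dp": [-0.0027, -0.1025, -0.18], "yaw": 0}, {"dp": [-0.0027, -0.1025, -0.192], "yaw": 0}, {"dp": [-0.0027, -0.1025, -0.2], "yaw": 0}, {"dp": [-0.0027, -0.1025, -0.204], "yaw": 0}, {"dp": [-0.0027, -0.1025, -0.204], "yaw": 0}]' --grip -0.27

```text
time_s: 10.83
tcp_pos: [0.4978, 0.2607, 0.0391]
eef_rot: [180.0, -0.0, -90.0]
contact_force: [-0.6, -0.9, 1.2]
gripper_width: 0.0556
gripper_force: 0.0
```

Emit:
apply_moves --targets '[{"dp": [0, 0, 0], "yaw": 0}, {"dp": [0, 0, 0], "yaw": 0}, {"dp": [0, 0, 0], "yaw": 0}, {"dp": [0, 0, 0], "yaw": 0}, {"dp": [0, 0, 0], "yaw": 0}, {"dp": [0, 0, 0], "yaw": 0}, {"dp": [0, 0, 0], "yaw": 0}, {"dp": [0, 0, 0], "yaw": 0}]' --grip 1 --squeeze 20

```text
time_s: 11.5
tcp_pos: [0.4982, 0.2618, 0.0401]
eef_rot: [-180.0, 0.0, -90.0]
contact_force: [-0.9, -0.4, 5.7]
gripper_width: 0.0338
gripper_force: 20.0
```

Emit:
apply_moves --targets '[{"dp": [0, 0, 0.02], "yaw": 0}, {"dp": [0, 0, 0.045], "yaw": 0}, {"dp": [0.005, -0.015, 0.07], "yaw": 0}, {"dp": [0.015, -0.04, 0.08], "yaw": 0}, {"dp": [0.03, -0.07, 0.08], "yaw": 0}, {"dp": [0.045, -0.1, 0.08], "yaw": 0}, {"dp": [0.06, -0.13, 0.08], "yaw": 0}, {"dp": [0.075, -0.16, 0.08], "yaw": 0}, {"dp": [0.087, -0.185, 0.08], "yaw": 0}, {"dp": [0.0937, -0.2015, 0.075], "yaw": 0}, {"dp": [0.0937, -0.2015, 0.065], "yaw": 0}, {"dp": [0.0937, -0.2015, 0.05], "yaw": 0}, {"dp": [0.0937, -0.2015, 0.035], "yaw": 0}, {"dp": [0.0937, -0.2015, 0.022], "yaw": 0}, {"dp": [0.0937, -0.2015, 0.014], "yaw": 0}, {"dp": [0.0937, -0.2015, 0.009], "yaw": 0}, {"dp": [0.0937, -0.2015, 0.006], "yaw": 0}, {"dp": [0.0937, -0.2015, 0.004], "yaw": 0}, {"dp": [0.0937, -0.2015, 0.004], "yaw": 0}]'

```text
time_s: 13.08
tcp_pos: [0.5919, 0.0603, 0.0443]
eef_rot: [-180.0, 0.0, -90.0]
contact_force: [-0.4, -1.0, 0.0]
gripper_width: 0.0337
gripper_force: 20.0
```

Emit:
apply_moves --targets '[{"dp": [0, 0, 0], "yaw": 0}, {"dp": [0, 0, 0], "yaw": 0}, {"dp": [0, 0, 0], "yaw": 0}, {"dp": [0, 0, 0], "yaw": 0}, {"dp": [0, 0, 0.02], "yaw": 0}, {"dp": [0, 0, 0.05], "yaw": 0}, {"dp": [-0.01, 0.03, 0.08], "yaw": 0}, {"dp": [-0.025, 0.06, 0.12], "yaw": 0}, {"dp": [-0.04, 0.095, 0.16], "yaw": 0}, {"dp": [-0.055, 0.13, 0.19], "yaw": 0}, {"dp": [-0.07, 0.165, 0.2], "yaw": 0}, {"dp": [-0.08, 0.2, 0.2], "yaw": 0}, {"dp": [-0.085, 0.23, 0.2], "yaw": 0}, {"dp": [-0.09, 0.26, 0.2], "yaw": 0}, {"dp": [-0.09, 0.29, 0.2], "yaw": 0}, {"dp": [-0.09, 0.31, 0.2], "yaw": 0}, {"dp": [-0.09, 0.31, 0.2], "yaw": 0}, {"dp": [-0.09, 0.31, 0.2], "yaw": 0}, {"dp": [-0.09, 0.31, 0.2], "yaw": 0}]' --grip -1

```text
time_s: 14.67
tcp_pos: [0.5015, 0.3696, 0.2433]
eef_rot: [180.0, -0.0, -90.0]
contact_force: [0.3, 0.1, -0.1]
gripper_width: 0.0875
gripper_force: 0.0
```

Run:
```python
from h import *
from plant import get_state,cams
P,s=wrist(cams,get_state,"pics/w4.png");print(s["tcp_pos"],s["eef_rot"],s["time_s"])
m=(P[:,0]>.42)&(P[:,0]<.64)&(P[:,1]>.32)&(P[:,1]<.46)&(P[:,2]>.038)&(P[:,2]<.05);Q=P[m]
i=((Q[:,:2]-[.42,.3])*1000).astype(int);im=np.zeros((250,250),np.uint8);im[i[:,0],i[:,1]]=255
print(cv2.minAreaRect(np.argwhere(cv2.morphologyEx(im,cv2.MORPH_OPEN,np.ones((3,3)))>0).astype(np.float32)),"off .42,.3",np.median(Q[:,2]))
A=np.vstack([cloud(np.load(f"{n}0.npz"))[0] for n in("scene","side")])
for t in (.06,.08,.1):
    m=(np.hypot(A[:,0]-.523,A[:,1]-.393)<.2)&(A[:,2]>t)&(A[:,2]<.4);Q=A[m]
    if len(Q):
        d=np.hypot(*(Q[:,:2]-[.523,.393]).T);print(t,len(Q),d.min(),Q[d.argmin()],Q.min(0),Q.max(0))
cl=[cloud(cams.capture(n)) for n in("scene","side")]
P=np.vstack([c[0] for c in cl])
for n,x,y in(("L",.5905,-.084),("M",.5907,-.006),("S",.5917,.06)):
    m=(np.hypot(P[:,0]-x,P[:,1]-y)<.035)&(P[:,2]>.044)&(P[:,2]<.055);Q=P[m].copy();Q[:,2]-=.004
    f=fitring(Q,x,y,.035);print(n,f[0].round(4),f[1],f[2]+.004)
```

```text
[0.50150295 0.36956837 0.2433105 ] [ 1.79974983e+02 -2.77043552e-02 -8.99939134e+01] 14.6667
((100.703125, 89.82698059082031), (173.52731323242188, 35.13960647583008), 26.146841049194336) off .42,.3 0.044319712715797224
0.06 1028 0.1702386922981596 [0.57787775 0.554151   0.16089696] [0.52397849 0.55386147 0.06002866] [0.63076094 0.59270525 0.16089696]
0.08 939 0.1702386922981596 [0.57787775 0.554151   0.16089696] [0.52397849 0.55386147 0.08036955] [0.63076094 0.59270525 0.16089696]
0.1 834 0.1702386922981596 [0.57787775 0.554151   0.16089696] [0.52397849 0.55386147 0.10019155] [0.63076094 0.59270525 0.16089696]
L [ 0.5908 -0.0833  0.0276] 187 0.04853673613914086
M [ 0.5914 -0.0049  0.0219] 153 0.04824733306033474
S [0.5926 0.0618 0.0157] 117 0.04832128966777241
```

Emit:
apply_moves --targets '[{"dp": [0.005, 0.005, -0.01], "yaw": -7}, {"dp": [0.01, 0.01, -0.03], "yaw": -14}, {"dp": [0.015, 0.015, -0.05], "yaw": -21}, {"dp": [0.02, 0.0215, -0.07], "yaw": -28}, {"dp": [0.02, 0.0215, -0.09], "yaw": -35}, {"dp": [0.02, 0.0215, -0.1], "yaw": -42}, {"dp": [0.02, 0.0215, -0.11], "yaw": -49}, {"dp": [0.02, 0.0215, -0.12], "yaw": -56}, {"dp": [0.02, 0.0215, -0.13], "yaw": -63}, {"dp": [0.02, 0.0215, -0.14], "yaw": -63.5}, {"dp": [0.02, 0.0215, -0.15], "yaw": -63.5}, {"dp": [0.02, 0.0215, -0.165], "yaw": -63.5}, {"dp": [0.02, 0.0215, -0.18], "yaw": -63.5}, {"dp": [0.02, 0.0215, -0.192], "yaw": -63.5}, {"dp": [0.02, 0.0215, -0.2], "yaw": -63.5}, {"dp": [0.02, 0.0215, -0.204], "yaw": -63.5}, {"dp": [0.02, 0.0215, -0.204], "yaw": -63.5}]'

```text
time_s: 16.23
tcp_pos: [0.5215, 0.3911, 0.0386]
eef_rot: [-180.0, -0.1, -153.4]
contact_force: [0.3, 0.7, 0.7]
gripper_width: 0.0875
gripper_force: 0.0
```

Emit:
apply_moves --targets '[{"dp": [0, 0, 0], "yaw": 0}, {"dp": [0, 0, 0], "yaw": 0}, {"dp": [0, 0, 0], "yaw": 0}, {"dp": [0, 0, 0], "yaw": 0}, {"dp": [0, 0, 0], "yaw": 0}, {"dp": [0, 0, 0], "yaw": 0}, {"dp": [0, 0, 0], "yaw": 0}, {"dp": [0, 0, 0], "yaw": 0}, {"dp": [0, 0, 0], "yaw": 0}, {"dp": [0, 0, 0], "yaw": 0}]' --grip 1 --squeeze 40

```text
time_s: 17.07
tcp_pos: [0.5217, 0.3916, 0.0396]
eef_rot: [180.0, 0.0, -153.5]
contact_force: [0.5, -0.2, 0.8]
gripper_width: 0.0353
gripper_force: 40.0
```

Emit:
apply_moves --targets '[{"dp": [0, 0, 0.015], "yaw": 0}, {"dp": [0, 0, 0.035], "yaw": 0}, {"dp": [0, 0, 0.06], "yaw": 0}, {"dp": [0, -0.01, 0.085], "yaw": 5}, {"dp": [0, -0.03, 0.1], "yaw": 10}, {"dp": [0, -0.06, 0.1], "yaw": 15}, {"dp": [0, -0.09, 0.1], "yaw": 20}, {"dp": [0, -0.12, 0.1], "yaw": 25}, {"dp": [0, -0.15, 0.1], "yaw": 30}, {"dp": [0, -0.18, 0.1], "yaw": 35}, {"dp": [-0.005, -0.21, 0.1], "yaw": 40}, {"dp": [-0.0085, -0.24, 0.1], "yaw": 45}, {"dp": [-0.0085, -0.27, 0.1], "yaw": 50}, {"dp": [-0.0085, -0.3, 0.1], "yaw": 55}, {"dp": [-0.0085, -0.33, 0.1], "yaw": 60}, {"dp": [-0.0085, -0.36, 0.1], "yaw": 62.5}, {"dp": [-0.0085, -0.39, 0.1], "yaw": 62.5}, {"dp": [-0.0085, -0.4083, 0.1], "yaw": 62.5}, {"dp": [-0.0085, -0.4083, 0.09], "yaw": 62.5}, {"dp": [-0.0085, -0.4083, 0.08], "yaw": 62.5}]'

```text
time_s: 18.73
tcp_pos: [0.5132, -0.0177, 0.1194]
eef_rot: [-179.9, 0.0, -91.1]
contact_force: [0.3, -0.2, -2.1]
gripper_width: 0.0357
gripper_force: 40.0
```

Run:
```python
from h import *
from plant import cams
cl=[cloud(cams.capture(n)) for n in("scene","side")]
for P,_ in cl:
    m=(P[:,2]>.118)&(P[:,2]<.13)&(abs(P[:,0]-.5135)<.04)&(abs(P[:,1]+.017)<.14);Q=P[m]
    print(len(Q),np.percentile(Q,[1,99],axis=0).round(3).tolist(),np.median(Q,0).round(4))
cv2.imwrite("pics/s2.png",np.array(cams.capture("side")["image"])[:,:,::-1])
```

```text
444 [[0.485, -0.029, 0.118], [0.549, 0.077, 0.129]] [0.5184 0.0237 0.1244]
401 [[0.477, -0.105, 0.119], [0.542, 0.017, 0.128]] [ 0.5125 -0.0553  0.1213]
```

View pics/s2.png

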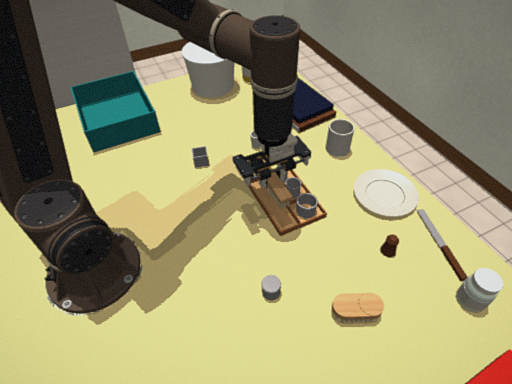

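Emit:
apply_moves --targets '[{"dp": [0, -0.002, -0.015], "yaw": 0}, {"dp": [0, -0.002, -0.03], "yaw": 0}, {"dp": [0, -0.002, -0.043], "yaw": 0}, {"dp": [0, -0.002, -0.054], "yaw": 0}, {"dp": [0, -0.002, -0.062], "yaw": 0}, {"dp": [0, -0.002, -0.068], "yaw": 0}, {"dp": [0, -0.002, -0.072], "yaw": 0}, {"dp": [0, -0.002, -0.075], "yaw": 0}, {"dp": [0, -0.002, -0.076], "yaw": 0}, {"dp": [0, -0.002, -0.076], "yaw": 0}, {"dp": [0, -0.002, -0.076], "yaw": 0}]'

```text
time_s: 19.8
tcp_pos: [0.5135, -0.0187, 0.044]
eef_rot: [-180.0, 0.0, -91.0]
contact_force: [-0.1, 0.3, -1.0]
gripper_width: 0.0356
gripper_force: 40.0
```

Emit:
apply_moves --targets '[{"dp": [0, 0, 0], "yaw": 0}, {"dp": [0, 0, 0], "yaw": 0}, {"dp": [0, 0, 0], "yaw": 0}, {"dp": [0, 0, 0], "yaw": 0}, {"dp": [0, 0, 0], "yaw": 0}, {"dp": [0, 0, 0.01], "yaw": 0}, {"dp": [0, 0, 0.025], "yaw": 0}, {"dp": [0, 0, 0.05], "yaw": 0}, {"dp": [0, 0, 0.08], "yaw": 0}, {"dp": [0, 0, 0.11], "yaw": 0}, {"dp": [0, 0, 0.14], "yaw": 0}, {"dp": [0, 0.02, 0.17], "yaw": 0}, {"dp": [0, 0.06, 0.2], "yaw": 0}, {"dp": [0, 0.1, 0.22], "yaw": 0}, {"dp": [0, 0.13, 0.22], "yaw": 0}, {"dp": [0, 0.13, 0.22], "yaw": 0}, {"dp": [0, 0.13, 0.22], "yaw": 0}]' --grip -0.1

```text
time_s: 21.22
tcp_pos: [0.513, 0.113, 0.2648]
eef_rot: [-179.9, 0.1, -90.8]
contact_force: [-0.2, -0.5, -0.5]
gripper_width: 0.0478
gripper_force: 0.0
```

Run:
```python
from h import *
from plant import get_state,cams
P,s=wrist(cams,get_state,"pics/w5.png")
cl=[cloud(cams.capture(n))[0] for n in("scene","side")]
def go(P):
  for n,x,y in(("L",.5905,-.084),("M",.5907,-.006),("S",.5917,.06)):
    m=(np.hypot(P[:,0]-x,P[:,1]-y)<.035)&(P[:,2]>.044)&(P[:,2]<.055);Q=P[m].copy();Q[:,2]-=.004
    if len(Q)>20: f=fitring(Q,x,y,.035);print(n,f[0].round(4),f[1],f[2]+.004)
  m=(abs(P[:,0]-.5135)<.035)&(abs(P[:,1]+.017)<.13)&(P[:,2]>.04)&(P[:,2]<.056);Q=P[m]
  print("brush",len(Q),np.percentile(Q,[2,98],axis=0).round(3).tolist(),np.median(Q,0).round(4))
go(P);go(np.vstack(cl))
B=np.vstack([np.load(f"{n}0.npz")["image"]*0 for n in("side",)])
```

```text
M [ 0.5906 -0.0067  0.0217] 675 0.04859549436868667
S [0.5916 0.0596 0.0158] 416 0.04859812657614718
brush 4812 [[0.496, -0.05, 0.045], [0.531, 0.069, 0.05]] [0.5138 0.0058 0.0484]
L [ 0.591  -0.0832  0.0276] 188 0.048146550715880504
M [ 0.5915 -0.0047  0.0219] 153 0.04795747253903848
S [0.5923 0.0619 0.0156] 112 0.0481951425826392
brush 1298 [[0.496, -0.105, 0.041], [0.532, 0.074, 0.051]] [ 0.5153 -0.015   0.0481]
```

View pics/w5.png

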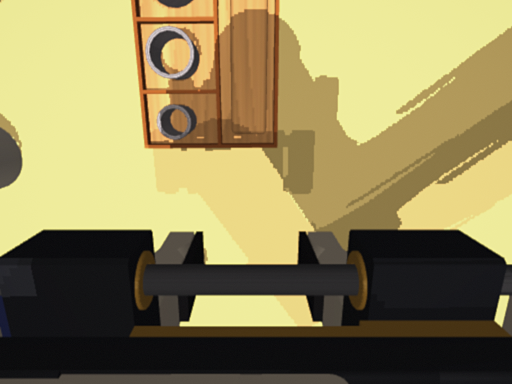

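The wrist view shows the medium cutter (171,53) and small cutter (176,121) in their bays, with the brush in the long bay (columns 222–276). All tops are at about 49 mm, so everything is seated on the floor.

```bash
python3 -c "
from plant import r
print(r.close_job())"
```

```text
the job is handed in; nothing more can be done
None
```

I packed the box and handed the job in at about 21 s: the three round cutters stand in their own bays and the flour brush stands bristles down in the long bay, all seated on the floor by the last camera check; I did not handle the look-alikes or re-measure them at the end, and no verdict came back.

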